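# Present a glaze test tile over the plate

## Robot

A 6-joint arm with a two-finger parallel gripper is mounted at the origin on the work surface. World frame = base frame: x ahead of the robot, y to its left, z up, the work surface at z = 0. Lengths are in m, angles in rad, forces in N, time in s.
With the tool pointing down it reaches from about 0.275 to 0.825 m from the base axis. Payload 5.2 kg.
Tool frame: the origin (TCP) lies on the centre line of the jaws, within the pads' length; the fingertips stand 14 mm ahead of it and the grasp point (between the pads) lies 5 mm behind it; z points along the fingers, y is the line along which they close (so a half turn about z gives the same grasp; the last joint's range is limited). The gripper opens to 93 mm and grips with 3 to 60 N. Pads are 15 mm wide; open, the fingers measure 128 mm over their backs; the gripper's body (75 mm by 188 mm) begins 65 mm behind the grasp point.
Start: joints at [1.144, 0.259, 1.535, -0, 1.348, -0.203], TCP at [0.122, 0.536, 0.233] pointing down, gripper open.
Joint ranges: [-3.14, 3.14], [-0.91, 2.08], [0.19, 2.58], [-1.22, 4.36], [0.22, 2.71], [-3.12, 3.12]. Speed limits (rad/s): [2.57, 2.57, 3.14, 3.14, 3.14, 3.14].

## Interface

Orientations are given as a 3x3 rotation matrix whose columns are the frame's x, y, z axes.
In Python, from bench import readout, viewer, robot gives the robot as it stands. The module is installed in compiled form; this text tells all that it offers.
- The arm moves only by the tool send_rows, never from a script. Its argument "rows" is a list of rows, each a list of 5 numbers: the shift along the tool's x, y, z in cm, then the turn about the tool's z in rad, then the opening, from 0 (shut) to 1 (fully open). A call has 1 to 12 rows; each row is the pose to reach, as a shift and turn from the pose commanded when the call began, along the tool's axes at that moment; what a row does not reach only later rows make up. A row lasts 1/8 s, in which the tool goes at most 62.5 mm and 10.7 degrees, less where a joint would pass 70% of its speed; a pose out of reach is approached as far as the arm can. A call with a gripper value outside its range is refused whole. The fingers move at their own pace and stop on an object; "force" is the grip in N (left out, the last holds). Time passes only in rows, so rows that repeat a pose let the fingers close. It gives the time, the measured TCP pose, the force, the opening and the grip force at its end, in the units of the state.
- readout.observe(): the state, without advancing time (a new reading comes with each control period).
- viewer.snapshot(name): name is "scene" or "top"; returns a dict with "image" (480x640x3 uint8, blue, green, red), "z_map" (480x640 float32, m along the optical axis (not along the pixel's ray), 0 where there is no reading), "fx", "fy", "cx", "cy" (pixels), "R" (3x3) and "t" (3): a world point X has camera coordinates R X + t. Camera axes: x right, y down, z forward; pixel columns grow to the right and rows downward; lengths in m; the calibration is good to about 2 mm. A picture is of the moment at which its call begins.
- robot.sign_off(): hands the job in; it is judged then, once.
The state is a dict: "time_s": time; "joint_positions": joint angles; "qd": joint speeds; "tau": joint torques, N m; "ee_pos": TCP position; "orientation": TCP orientation; "contact_force": force on the tool from outside, world axes, zero at the start; "moment": the same for the moment, N m; "opening": opening from 0.0 (shut) to 1.0 (fully open); "gripper_force": force on a finger pad.
Only numpy, scipy, OpenCV 4.12 (cv2) and the standard library are available. Lean on these libraries where they do the work, as an engineer would, in place of code of your own. Each camera call takes 0.05 s, during which the arm holds its last target. There are 200 camera calls.

## Task

Slide the white plate across the table, without lifting it, until it sits centred in the white ring on the green mat. Then take the glaze test tile out of its stand and hold it 10 to 30 cm above the middle of the plate, long side level, label face turned up (leaning back about 45 degrees or flatter, facing up and away from the robot), so that its frosted, notched end points to the robot's right. Finish while still holding it there motionless, with the jars, bottle, mug and brush left where they are.

Things in the scene. Friction and masses are not known exactly. Their poses are not given: they have to be found in the camera images.
- plate: Loose round white ceramic plate, 160 mm across the rim, 22 mm high, 0.25 to 0.5 kg, slides on the table with ordinary friction. Origin: centre of its underside; z up.
- mark (a point): Centre of the white ring (178 mm across) printed on the green flat mat on the table; the mat lies flush, no edge to catch on. The plate belongs with its centre here.
- tile: Glaze test tile, 90 g, 110 (x) by 8 (y) by 48 mm (z), upright on a long edge in the stand, edges 4 and 52 mm above the table. Origin: middle of the lower edge. +x: frosted end, the last 30 mm matt grey, its top corner notched 10 mm long, 12 deep. +y: out of the label face (paper label, 3 colour swatches; other face blank). +z: to the notched edge. Facing the label, notch up, the frosted end is at the left.
- tile_mid (a point): Centre of the tile, 24 mm above its lower edge; same axes as the tile.
- tile_frosted (a point): Point in the tile 45 mm from its centre, in the frosted, notched end.
- tile_plain (a point): Point in the tile 45 mm from its centre, in the plain white end.
- stand: Fixed low wooden stand, 130 mm long (x), 60 mm wide (y), 14 mm high, with a slot 10 mm wide and 10 mm deep along its length that holds the tile; the tile is lifted straight up out of it. Origin: centre of its underside. It may be turned any way round.
- brush: Bystander: paint brush lying on the table, 170 mm long, under 40 mm high.
- jar_red: Bystander: red-capped round paint jar, 38 mm across, 52 mm high. Origin: centre of its underside.
- jar_yellow: Bystander: yellow round paint jar with a white cap, 38 mm across, 52 mm high. Origin: centre of its underside.
- jar_blue: Bystander: blue round paint jar with a white cap, 38 mm across, 52 mm high. Origin: centre of its underside.
- bottle: Bystander: white paint bottle with a green cap, 40 mm across, 110 mm high. Origin: centre of its underside.
- mug: Bystander: blue mug, 72 mm across, 90 mm high, with brush handles standing up to 180 mm. Origin: centre of its underside.

How it is judged:
On the way, in this order (a step that is already met when the one before it is completed fails the run):
1. the plate rests centred in the ring (within 20 mm) (horizontal distance between plate and mark below 0.02 m and linear speed of plate below 0.01 m/s), for 0.3 s.
2. the tile is lifted clear of its stand (centre more than 80 mm up) (height (world z) of tile_mid above 0.08 m and contact force between tile and the fingers above 1 N), for 0.2 s.
At the end, for the whole second after the job is handed in: Plate flat, within 20 mm of the ring's centre; tile held still, its centre 0.10-0.36 m up and within 45 mm of the plate's centre (seen from above), clear of the plate; label normal within 57 deg of up, long side level within 21 deg, frosted end to the right within 45 deg (horizontal distance between plate and mark below 0.02 m and angle between plate's own z axis and vertical below 0.1 rad and linear speed of plate below 0.02 m/s and contact force between tile and the fingers above 1 N and contact force between tile and plate below 0.1 N and height (world z) of tile_mid between 0.1 and 0.36 m and horizontal distance between tile_mid and plate below 0.045 m and angle between tile's own y axis and vertical below 1 rad and angle between tile's own x axis and vertical between 1.2 and 1.94 rad and angle between the x axis of tile and the y axis of mark, either way round below 0.8 rad and y of tile_frosted in the frame of mark below 0 m and y of tile_plain in the frame of mark above 0 m and linear speed of tile below 0.03 m/s); the arm keeps its last pose, push and grip.
It fails at once if the plate is lifted or tipped (height (world z) of plate above 0.02 m or angle between plate's own z axis and vertical above 0.25 rad).
It fails at once if a bystander is pushed away (over 30 mm) or knocked over (distance of any of brush, jar_red, jar_yellow, jar_blue, bottle, mug from where it was at the start of the episode above 0.03 m or angle between any of jar_red, jar_yellow, jar_blue, bottle, mug's own z axis and vertical above 0.6 rad).
It also fails if it takes over 58 s, if anything falls off the work surface, if the arm or the gripper's body presses on something with over 40 N, if the wrist force passes 120 N, or if a joint passes its speed limit or range.

## Working session

There is one attempt and no reset: what is moved stays moved. The work goes in short steps, Python scripts to look and compute and a tool call to move; the robot and the scene stay as the last step left them, time stands still between calls to the robot, and variables do not carry over. Pictures are saved under pics/ and viewed, at most 10 in all, crops included, and the job is handed in when it is done.

Besides the shell and the picture viewer there is one more tool, called as a command line: name --pt "numbers of a row" for each row, then --argument value for the rest. send_rows: Moves the arm, as the interface text tells. Its arguments: {"type":"object","properties":{"rows":{"type":"array","items":{"type":"array","items":{"type":"number"}}},"force":{"type":"number"}},"required":["rows"]}

```bash
mkdir -p pics; cat > h.py <<'E'
import numpy as np, cv2
from bench import readout, viewer, robot
def pts(s):
    z=s["z_map"]; v,u=np.mgrid[0:480,0:640]
    c=np.stack([(u-s["cx"])/s["fx"]*z,(v-s["cy"])/s["fy"]*z,z],-1)
    return (c-np.array(s["t"]))@np.array(s["R"])
E
python3 - <<'E'
from h import *
for n in("scene","top"):
    s=viewer.snapshot(n); cv2.imwrite(f"pics/{n}0.png",s["image"]); np.savez(n+"0.npz",**s)
    print(n,s["R"],s["t"])
o=readout.observe();print({k:np.round(v,3).tolist() for k,v in o.items()})
E
```

```text
scene [[-0.6480529   0.76139376  0.017521  ]
 [ 0.56252862  0.49404601 -0.66293294]
 [-0.51340919 -0.41975955 -0.74847373]] [ 0.34032203 -0.29796821  1.34385499]
top [[-0.0237252  -0.99960125 -0.01531215]
 [-0.99476761  0.02512737 -0.0990253 ]
 [ 0.09937056  0.01288263 -0.9949671 ]] [0.04676654 0.5609257  0.87325311]
{'time_s': 0.1, 'joint_positions': [1.144, 0.259, 1.536, 0.0, 1.348, -0.203], 'qd': [0.002, -0.001, -0.004, 0.001, 0.0, -0.002], 'tau': [0.003, -43.821, -28.464, 0.072, 0.036, -0.0], 'ee_pos': [0.122, 0.536, 0.232], 'orientation': [[-0.975, 0.222, -0.001], [0.222, 0.975, -0.001], [0.0, -0.002, -1.0]], 'contact_force': [0.027, -0.496, -0.227], 'moment': [-0.044, 0.034, -0.006], 'gripper_force': 0.0, 'opening': 1.0}
```

View pics/scene0.png

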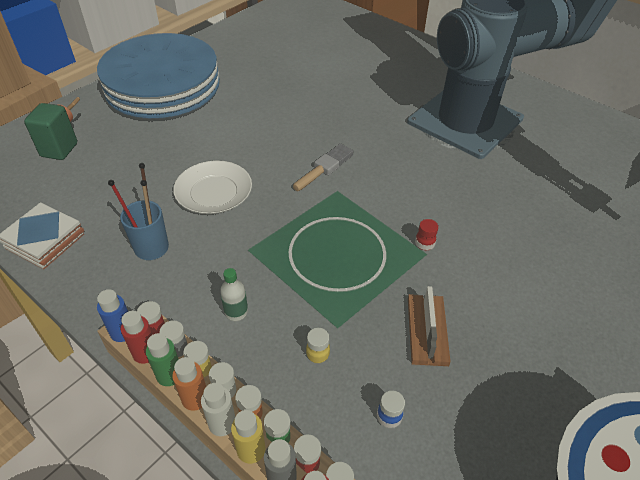

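View pics/top0.png

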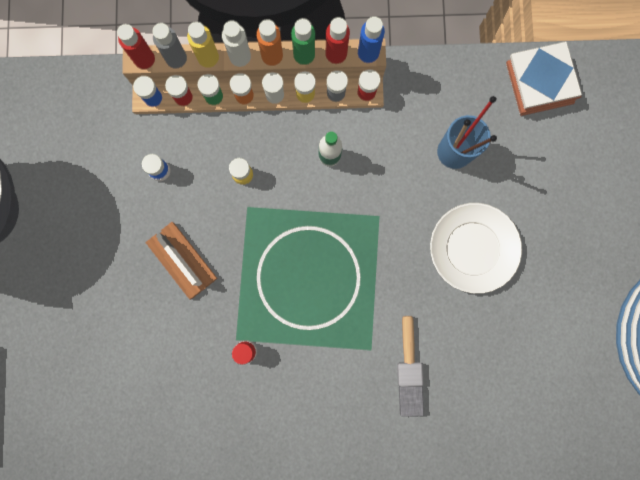

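The scene shows the plate at top-view px (475,248), the ring at (308,278), the tile in its stand at (182,258), the mug near (463,145), and the brush at (408,365). The arm is out of the top view. The tool always points down, so I'll have to lay the tile flat, label up, and regrasp it across its 48 mm width.

```bash
python3 - <<'E'
from h import *
D={n:dict(np.load(n+"0.npz")) for n in("scene","top")}
P={n:pts(D[n]) for n in D}
W=P["top"];im=D["top"]["image"].astype(int);hsv=cv2.cvtColor(D["top"]["image"],cv2.COLOR_BGR2HSV)
S=P["scene"]
print("table z",np.median(W[300:340,100:200,2]))
def circ(m,name,W=W):
    p=W[m].astype(np.float32); (c,r)=cv2.minEnclosingCircle(np.ascontiguousarray(p[:,:2])); print(name,len(p),np.round(c,4),round(r,4),"z",np.round(np.percentile(p[:,2],[5,50,95]),4))
u,v=np.meshgrid(range(640),range(480))
box=lambda a,b,c,d:(u>a)&(u<b)&(v>c)&(v<d)
white=(hsv[...,1]<50)&(hsv[...,2]>150)
circ(box(420,530,195,300)&(W[...,2]>.004)&(W[...,2]<.04),"plate")
circ(box(420,530,195,300)&(W[...,2]>.016)&(W[...,2]<.04),"platerim")
circ(box(252,366,222,334)&white,"ring")
for n,b in dict(blue=(135,185,145,190),yel=(222,265,150,195),bottle=(310,350,120,175),red=(225,262,335,375),mug=(430,500,90,175)).items():
    circ(box(*b)&(W[...,2]>.02)&(W[...,2]<.3),n)
circ(box(430,500,90,175)&(W[...,2]>.1),"mug handles")
circ(box(380,440,310,420)&(W[...,2]>.006),"brush")
for nm,WW,b in(("top",W,(140,225,215,305)),("scene",S,(395,460,275,375))):
  for lo,hi in((.008,.018),(.035,.06)):
    m=box(*b)&(WW[...,2]>lo)&(WW[...,2]<hi); p=np.ascontiguousarray(WW[m][:,:2].astype(np.float32))
    r=cv2.minAreaRect(p); print(nm,lo,len(p),r,np.round(cv2.boxPoints(r),3).tolist(),np.percentile(WW[m][:,2],98))
a=cv2.resize(D["scene"]["image"][270:380,390:470],None,fx=5,fy=5,interpolation=2)
b=cv2.resize(D["top"]["image"][215:305,140:220],None,fx=5,fy=5,interpolation=2)
a=cv2.resize(a,(390,540));b=cv2.resize(b,(400,540)); cv2.imwrite("pics/tile.png",np.hstack([a,b]))
E
```

```text
table z 0.0007235612922521027
plate 6046 [ 0.5676 -0.262 ] 0.1272 z [0.0046 0.0119 0.0224]
platerim 1750 [ 0.5669 -0.2587] 0.0799 z [0.0164 0.0199 0.0239]
ring 1440 [0.524  0.0358] 0.0937 z [-0.0007  0.002   0.0048]
blue 469 [0.7233 0.3016] 0.0191 z [0.0223 0.0514 0.0548]
yel 423 [0.712  0.1501] 0.0184 z [0.0238 0.0519 0.0548]
bottle 604 [ 0.7421 -0.0084] 0.0202 z [0.0284 0.0746 0.1115]
red 422 [0.3963 0.1477] 0.0185 z [0.0232 0.052  0.0549]
mug 1832 [ 0.744 -0.237] 0.0372 z [0.0269 0.0762 0.1765]
mug handles 361 [ 0.6231 -0.1154] 0.2037 z [0.1064 0.1579 0.9251]
brush 1850 [ 0.377  -0.0792] 0.1386 z [0.0135 0.0187 0.0224]
top 0.008 1929 ((0.5587421655654907, 0.2612910568714142), (0.1312038153409958, 0.06058177351951599), 37.42594909667969) [[0.4880000054836273, 0.24500000476837158], [0.5249999761581421, 0.19699999690055847], [0.6290000081062317, 0.2770000100135803], [0.5920000076293945, 0.32499998807907104]] 0.017546623630488024
top 0.035 396 ((0.5587239265441895, 0.2612471580505371), (0.1109471321105957, 0.009012404829263687), 37.39861297607422) [[0.5120000243186951, 0.23100000619888306], [0.5170000195503235, 0.2240000069141388], [0.6060000061988831, 0.29100000858306885], [0.6000000238418579, 0.29899999499320984]] 0.0557933473614737
scene 0.008 1911 ((0.5600696206092834, 0.26100456714630127), (0.13236035406589508, 0.06089140474796295), 37.43716049194336) [[0.48899999260902405, 0.24500000476837158], [0.5260000228881836, 0.19699999690055847], [0.6309999823570251, 0.2770000100135803], [0.593999981880188, 0.32499998807907104]] 0.01705580017283537
scene 0.035 427 ((0.5592412948608398, 0.2601259648799896), (0.1130589097738266, 0.009537912905216217), 37.26932144165039) [[0.5109999775886536, 0.23000000417232513], [0.5170000195503235, 0.22200000286102295], [0.6069999933242798, 0.29100000858306885], [0.6010000109672546, 0.2980000078678131]] 0.054481921634429435
```

View pics/tile.png

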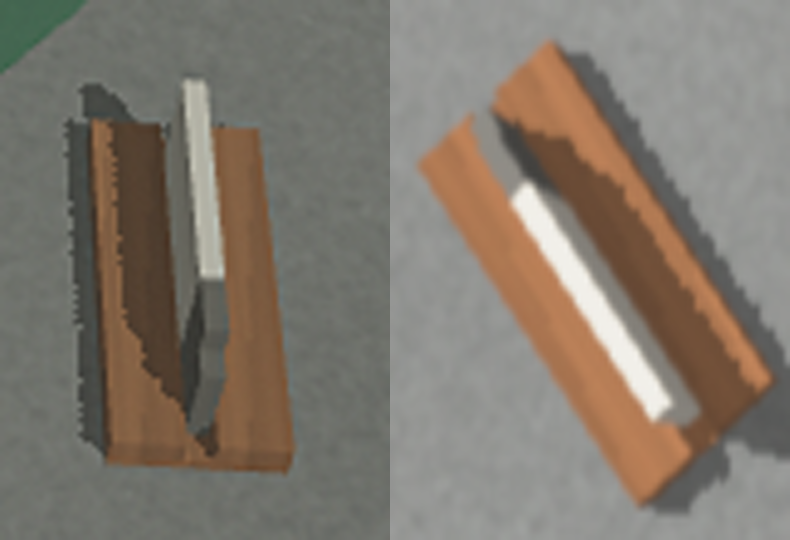

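The frosted end is the far-left end at about (0.603, 0.295). The label normal points to about (-0.61, +0.79). All sizes match what was given: plate r 80 mm, ring r about 89 mm, tile 111×9 mm, stand 131×60 mm. Next I check mug handle clearance and compute the move behind the plate.

```bash
cat >> h.py <<'E'
def go(x,y,z,ydeg):
    o=readout.observe();R=np.array(o["orientation"]);d=R.T@(np.array([x,y,z])-o["ee_pos"])
    a=np.degrees(np.arctan2(R[1,1],R[0,1])); t=(a-ydeg+180)%360-180   # tool z down
    print("shift cm",np.round(d*100,2),"turn",round(np.radians(t),3),"t",round(o["time_s"],2),"F",np.round(o["contact_force"],1),"pos",np.round(o["ee_pos"],4),"ya",round(a,1),"j6",round(o["joint_positions"][5],2),"op",round(o["opening"],3),"gf",round(o["gripper_force"],1))
E
python3 - <<'E'
from h import *
D=dict(np.load("top0.npz"));W=pts(D)
for S in(W,pts(dict(np.load("scene0.npz")))):
    m=(abs(S[...,0]-.74)<.12)&(abs(S[...,1]+.24)<.12)&(S[...,2]>.1)&(S[...,2]<.2)
    print(len(S[m]),np.round(S[m].min(0),3),np.round(S[m].max(0),3))
hsv=cv2.cvtColor(D["image"],cv2.COLOR_BGR2HSV)
m=cv2.inRange(hsv,(0,0,150),(180,60,255));m[:224]=0;m[332:]=0;m[:,:254]=0;m[:,364:]=0
v,u=np.nonzero(m);(c,ax,an)=cv2.fitEllipse(np.stack([u,v],1).astype(np.float32));print("ring",c,ax,W[int(round(c[1])),int(round(c[0]))])
go(.585,-.378,.12,8.3)
E
```

```text
337 [ 0.708 -0.253  0.1  ] [ 0.777 -0.204  0.182]
368 [ 0.708 -0.252  0.1  ] [ 0.778 -0.204  0.183]
ring (308.052001953125, 277.4471435546875) (100.02190399169922, 100.12828826904297) [5.23764997e-01 3.54154545e-02 3.07404035e-04]
shift cm [-65.44 -78.81  11.29] turn 1.202 t 0.1 F [ 0.  -0.5 -0.2] pos [0.1218 0.5359 0.2319] ya 77.2 j6 -0.2 op 1.0 gf 0.0
```

send_rows --pt "-65.4 -78.8 0 1.2 1" --pt "-65.4 -78.8 0 1.2 1" --pt "-65.4 -78.8 0 1.2 1" --pt "-65.4 -78.8 0 1.2 1" --pt "-65.4 -78.8 0 1.2 1" --pt "-65.4 -78.8 0 1.2 1" --pt "-65.4 -78.8 0 1.2 1" --pt "-65.4 -78.8 0 1.2 1" --pt "-65.4 -78.8 0 1.2 1" --pt "-65.4 -78.8 0 1.2 1" --pt "-65.4 -78.8 0 1.2 1" --pt "-65.4 -78.8 0 1.2 1"

```text
time_s: 1.6
ee_pos: [0.4614, -0.1348, 0.2324]
orientation: [[-0.146, 0.989, -0.0], [0.989, 0.146, 0.0], [0.0, -0.0, -1.0]]
contact_force: [1.2, 0.4, -0.3]
opening: 0.999
gripper_force: 0.0
```

```bash
python3 -c "
from h import *
go(.585,-.378,.02,8.3)"
```

```text
shift cm [-25.87   8.69  21.23] turn 0.001 t 1.6 F [ 1.2  0.4 -0.3] pos [ 0.4614 -0.1348  0.2324] ya 8.4 j6 -0.66 op 0.999 gf 0.0
```

send_rows --pt "-26 8.7 0 0 1" --pt "-26 8.7 0 0 1" --pt "-26 8.7 0 0 1" --pt "-26 8.7 0 0 1" --pt "-26 8.7 0 0 1" --pt "-26 8.7 8 0 1" --pt "-26 8.7 14 0 1" --pt "-26 8.7 18 0 1" --pt "-26 8.7 21 0 1" --pt "-26 8.7 21 0 1"

```text
time_s: 2.85
ee_pos: [0.5833, -0.3757, 0.0192]
orientation: [[-0.146, 0.989, -0.005], [0.989, 0.146, 0.004], [0.005, -0.004, -1.0]]
contact_force: [-0.2, -0.6, -0.8]
opening: 0.998
gripper_force: 0.0
```

```bash
python3 -c "
from h import *
m=np.array([.524,.0355]);d=np.array([-.146,.989]);e=m-.073*d
go(e[0],e[1],.02,8.3)"
```

```text
shift cm [34.24  0.15  0.09] turn 0.002 t 2.85 F [-0.2 -0.6 -0.8] pos [ 0.5833 -0.3757  0.0192] ya 8.4 j6 -0.88 op 0.998 gf 0.0
```

send_rows --pt "2 0.1 0 0 1" --pt "4 0.1 0 0 1" --pt "6 0.1 0 0 1" --pt "8 0.1 0 0 1" --pt "10 0.1 0 0 1" --pt "12 0.1 0 0 1" --pt "14 0.1 0 0 1" --pt "15.5 0.1 0 0 1" --pt "16.5 0.1 0 0 1" --pt "17 0.1 0 0 1"

```text
time_s: 4.1
ee_pos: [0.5614, -0.2085, 0.0229]
orientation: [[-0.147, 0.989, 0.0], [0.989, 0.147, -0.0], [-0.001, 0.0, -1.0]]
contact_force: [1.0, -5.4, 4.8]
opening: 1.0
gripper_force: 2.9
```

```bash
cat >> h.py <<'E'
def plate():
    s=viewer.snapshot("top");W=pts(s);h=cv2.cvtColor(s["image"],cv2.COLOR_BGR2HSV)
    m=(W[...,2]>.016)&(W[...,2]<.027)&(abs(W[...,0]-.54)<.14)&(W[...,1]<.15)&(W[...,1]>-.36)&(h[...,1]<60)&(h[...,2]>130)
    p=W[m];A=np.c_[p[:,:2],np.ones(len(p))]
    for _ in range(3):
        q=np.linalg.lstsq(A,(p[:,:2]**2).sum(1),rcond=None)[0];c=q[:2]/2;r=np.sqrt(q[2]+c@c)
        k=abs(np.hypot(*(p[:,:2]-c).T)-r)<.012;p=p[k];A=A[k]
    print("plate",len(p),np.round(c,4),"r",round(r,4),"err",np.round(c-[.524,.0355],4));return s
E
python3 -c "
from h import *
s=plate();cv2.imwrite('pics/push1.png',s['image'])
m=np.array([.524,.0355]);d=np.array([-.146,.989]);e=m-.073*d
go(e[0],e[1],.02,8.3)"
```

```text
plate 1289 [ 0.5508 -0.1365] r 0.0732 err [ 0.0268 -0.172 ]
shift cm [17.33 -0.11  0.28] turn 0.003 t 4.15 F [ 1.5 -2.6  3.3] pos [ 0.5612 -0.208   0.0227] ya 8.4 j6 -0.69 op 0.998 gf 2.1
```

View pics/push1.png

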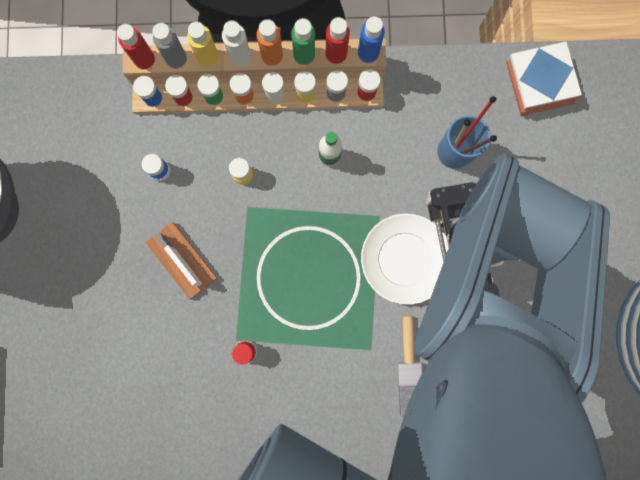

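The plate moved cleanly to px (403,259), and its centre is about 73 mm ahead of the TCP as expected. I continue the push.

send_rows --pt "2 0 0 0 1" --pt "4 0 0 0 1" --pt "6 0 0 0 1" --pt "8 0 0 0 1" --pt "10 0 0 0 1" --pt "12 0 0 0 1" --pt "14 0 0 0 1" --pt "15.5 0 0 0 1" --pt "16.5 0 0 0 1" --pt "17 0 0 0 1" --pt "17 0 0 0 1"

```text
time_s: 5.52
ee_pos: [0.536, -0.0402, 0.0224]
orientation: [[-0.146, 0.989, -0.001], [0.989, 0.146, 0.001], [0.001, -0.001, -1.0]]
contact_force: [-0.5, -0.7, 1.4]
opening: 1.002
gripper_force: 0.5
```

```bash
python3 -c "
from h import *
s=plate()
m=np.array([.524,.0355]);d=np.array([-.146,.989]);e=m-.073*d
go(e[0],e[1],.02,8.3)
# ellipse in image of white plate pixels
"
```

```text
plate 977 [0.5255 0.0325] r 0.0731 err [ 0.0015 -0.003 ]
shift cm [ 0.38 -0.08  0.24] turn 0.002 t 5.58 F [ 0.5 -0.3  0.6] pos [ 0.536  -0.0403  0.0224] ya 8.4 j6 -0.43 op 0.999 gf 0.4
```

The plate is within about 4 mm. I back off horizontally before lifting, because the fingertips may be under the rim.

send_rows --pt "-2 0 0 0 1" --pt "-4 0 0 0 1" --pt "-5 0 0 0 1" --pt "-5 0 -6 0 1" --pt "-5 0 -12 0 1" --pt "-5 0 -18 0 1" --pt "-5 0 -18 0 1"

```text
time_s: 6.45
ee_pos: [0.5466, -0.092, 0.2082]
orientation: [[-0.146, 0.989, 0.01], [0.989, 0.146, -0.004], [-0.005, 0.009, -1.0]]
contact_force: [0.8, 0.3, -0.6]
opening: 1.001
gripper_force: 0.0
```

```bash
python3 -c "
from h import *
s=plate()
go(.5588,.2610,.15,127.4)"
```

```text
plate 1680 [0.5257 0.0322] r 0.0733 err [ 0.0017 -0.0033]
shift cm [34.66  6.48  5.45] turn -2.077 t 6.5 F [-0.3 -0.  -0.5] pos [ 0.5449 -0.0913  0.2051] ya 8.4 j6 -0.51 op 1.002 gf 0.0
```

send_rows --pt "34.7 6.5 4 -2.077 1" --pt "34.7 6.5 4 -2.077 1" --pt "34.7 6.5 4 -2.077 1" --pt "34.7 6.5 4 -2.077 1" --pt "34.7 6.5 4 -2.077 1" --pt "34.7 6.5 4 -2.077 1" --pt "34.7 6.5 4 -2.077 1" --pt "34.7 6.5 4 -2.077 1" --pt "34.7 6.5 4 -2.077 1" --pt "34.7 6.5 4 -2.077 1" --pt "34.7 6.5 4 -2.077 1" --pt "34.7 6.5 4 -2.077 1"

```text
time_s: 8.0
ee_pos: [0.5562, 0.2619, 0.1604]
orientation: [[-0.795, -0.607, -0.004], [-0.607, 0.795, -0.001], [0.004, 0.002, -1.0]]
contact_force: [0.1, -0.1, 0.5]
opening: 1.002
gripper_force: 0.0
```

```bash
python3 -c "
from h import *
go(.5588,.2610,.04,127.4)"
```

```text
shift cm [-0.2  -0.25 12.04] turn -0.001 t 8.0 F [ 0.1 -0.1  0.5] pos [0.5562 0.2619 0.1604] ya 127.3 j6 -1.96 op 1.002 gf 0.0
```

send_rows --pt "-0.2 -0.2 4 0 1" --pt "-0.2 -0.2 8 0 1" --pt "-0.2 -0.2 11 0 1" --pt "-0.2 -0.2 12 0 1" --pt "-0.2 -0.2 12 0 1"

```text
time_s: 8.62
ee_pos: [0.5595, 0.262, 0.0419]
orientation: [[-0.795, -0.606, -0.002], [-0.606, 0.795, -0.0], [0.002, 0.001, -1.0]]
contact_force: [-0.3, 0.2, -0.2]
opening: 1.0
gripper_force: 0.0
```

```bash
python3 -c "
from h import *
go(.5588,.2610,.04,127.4)"
```

```text
shift cm [ 0.11 -0.03  0.19] turn -0.001 t 8.62 F [-0.3  0.2 -0.2] pos [0.5595 0.262  0.0419] ya 127.3 j6 -1.96 op 1.0 gf 0.0
```

send_rows --pt "0 0 0.1 0 0.5" --pt "0 0 0.1 0 0" --pt "0 0 0.1 0 0" --pt "0 0 0.1 0 0" --pt "0 0 0.1 0 0" --pt "0 0 0.1 0 0" --pt "0 0 0.1 0 0" --pt "0 0 0.1 0 0" --force 20

```text
time_s: 9.62
ee_pos: [0.5599, 0.2622, 0.0416]
orientation: [[-0.794, -0.608, -0.0], [-0.608, 0.794, -0.0], [0.0, 0.0, -1.0]]
contact_force: [-0.4, -0.1, 0.1]
opening: 0.189
gripper_force: 0.0
```

```bash
python3 -c "
from h import *
go(.5588,.2610,.04,127.4)"
```

```text
shift cm [ 0.16 -0.03  0.16] turn 0.0 t 9.62 F [-0.4 -0.1  0.1] pos [0.5599 0.2622 0.0416] ya 127.4 j6 -1.97 op 0.189 gf 0.0
```

Still closing (8 mm corresponds to about 0.09). I continue, then lift.

send_rows --pt "0 0 0 0 0" --pt "0 0 0 0 0" --pt "0 0 0 0 0" --pt "0 0 0 0 0" --pt "0 0 -2 0 0" --pt "0 0 -5 0 0" --pt "0 0 -8 0 0" --pt "0 0 -11 0 0" --pt "0 0 -13 0 0" --pt "0 0 -13 0 0"

```text
time_s: 10.88
ee_pos: [0.5607, 0.2629, 0.1734]
orientation: [[-0.794, -0.608, 0.003], [-0.608, 0.794, 0.001], [-0.003, -0.001, -1.0]]
contact_force: [-0.0, 0.0, -2.1]
opening: 0.086
gripper_force: 20.0
```

```bash
python3 -c "
from h import *
go(.39,.35,.17,0)
s=viewer.snapshot('scene');cv2.imwrite('pics/lift.png',cv2.resize(s['image'][150:390,320:640],None,fx=2,fy=2))"
```

```text
shift cm [ 8.25 17.29  0.3 ] turn 2.224 t 10.88 F [-0.   0.  -2.1] pos [0.5607 0.2629 0.1734] ya 127.4 j6 -1.97 op 0.086 gf 20.0
```

View pics/lift.png

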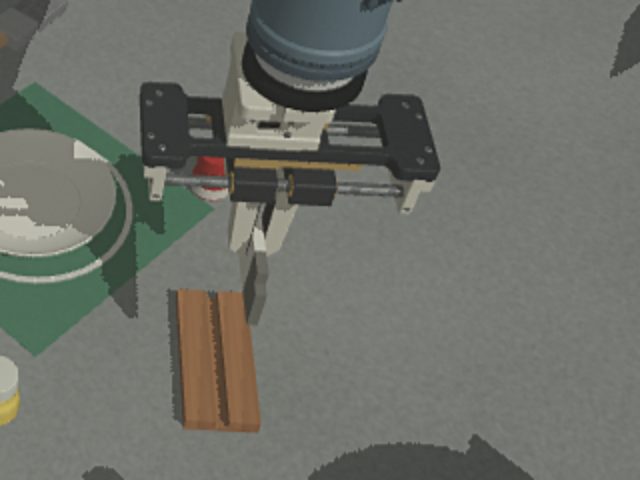

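The tile is held clear of the stand, frosted end toward the camera at px (258,285). Now I move to free table and turn it so the frosted end points right.

send_rows --pt "8.2 17.3 0 2.224 0" --pt "8.2 17.3 0 2.224 0" --pt "8.2 17.3 0 2.224 0" --pt "8.2 17.3 0 2.224 0" --pt "8.2 17.3 0 2.224 0" --pt "8.2 17.3 0 2.224 0" --pt "8.2 17.3 0 2.224 0" --pt "8.2 17.3 0 2.224 0" --pt "8.2 17.3 0 2.224 0" --pt "8.2 17.3 0 2.224 0" --pt "8.2 17.3 0 2.224 0" --pt "8.2 17.3 0 2.224 0"

```text
time_s: 12.42
ee_pos: [0.3886, 0.3493, 0.1699]
orientation: [[0.006, 1.0, -0.003], [1.0, -0.006, -0.001], [-0.001, -0.003, -1.0]]
contact_force: [0.6, 0.3, -0.5]
opening: 0.083
gripper_force: 20.0
```

send_rows --pt "0 0 0 0 0" --pt "0 0 3 0 0" --pt "0 0 6 0 0" --pt "0 0 9 0 0" --pt "0 0 11 0 0" --pt "0 0 12.5 0 0" --pt "0 0 12.5 0 0"

```text
time_s: 13.3
ee_pos: [0.3888, 0.3493, 0.0454]
orientation: [[-0.002, 1.0, -0.003], [1.0, 0.002, -0.001], [-0.001, -0.003, -1.0]]
contact_force: [-0.9, 0.4, -1.0]
opening: 0.083
gripper_force: 20.0
```

```bash
python3 -c "
from h import *
go(.39,.35,.038,0)"
```

```text
shift cm [0.07 0.13 0.74] turn 0.002 t 13.3 F [-0.9  0.4 -1. ] pos [0.3888 0.3493 0.0454] ya 0.1 j6 0.52 op 0.083 gf 20.0
```

Now I creep down to contact.

send_rows --pt "0 0 0.3 0 0" --pt "0 0 0.5 0 0" --pt "0 0 0.65 0 0" --pt "0 0 0.75 0 0" --pt "0 0 0.75 0 0"

```text
time_s: 13.92
ee_pos: [0.3897, 0.3498, 0.0392]
orientation: [[-0.0, 1.0, 0.0], [1.0, 0.0, 0.0], [0.0, 0.0, -1.0]]
contact_force: [0.1, -0.3, -1.3]
opening: 0.082
gripper_force: 20.0
```

```bash
python3 -c "
from h import *
go(.39,.35,.038,0)"
```

```text
shift cm [0.02 0.03 0.12] turn 0.0 t 13.93 F [ 0.1 -0.3 -1.3] pos [0.3897 0.3498 0.0392] ya 0.0 j6 0.52 op 0.082 gf 20.0
```

send_rows --pt "0 0 0.1 0 0" --pt "0 0 0.2 0 0" --pt "0 0 0.2 0 0"

```text
time_s: 14.3
ee_pos: [0.3897, 0.3498, 0.0375]
orientation: [[-0.0, 1.0, 0.0], [1.0, 0.0, 0.0], [0.0, 0.0, -1.0]]
contact_force: [-1.4, -0.9, 4.3]
opening: 0.084
gripper_force: 20.0
```

send_rows --pt "0 0 0 0 0.3" --pt "0 0 0 0 0.3" --pt "0 0 0 0 0.6" --pt "0 0 0 0 1" --pt "0 0 0 0 1" --pt "0 0 0 0 1" --pt "0 0 0 0 1" --pt "0 0 0 0 1"

```text
time_s: 15.3
ee_pos: [0.3897, 0.3498, 0.0372]
orientation: [[-0.0, 1.0, 0.0], [1.0, 0.0, 0.0], [0.0, 0.0, -1.0]]
contact_force: [-0.1, 0.5, 0.3]
opening: 0.891
gripper_force: 0.0
```

```bash
python3 -c "
from h import *
go(.39,.35,.038,0)
s=viewer.snapshot('scene');cv2.imwrite('pics/stand.png',cv2.resize(s['image'][150:390,360:640],None,fx=2,fy=2))"
```

```text
shift cm [ 0.02  0.03 -0.08] turn 0.0 t 15.3 F [-0.1  0.5  0.3] pos [0.3897 0.3498 0.0372] ya 0.0 j6 0.52 op 0.891 gf 0.0
```

View pics/stand.png

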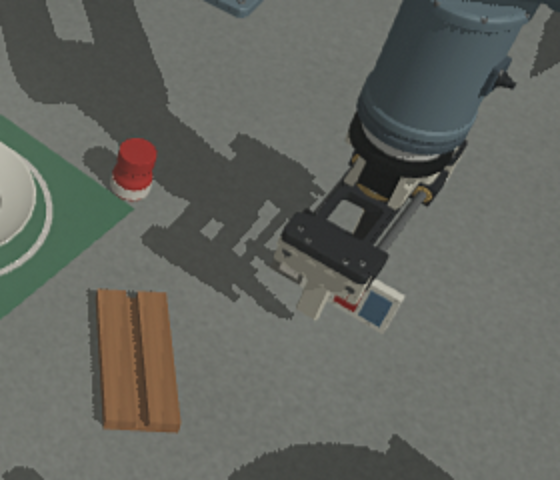

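The label face (swatches at px (375,305)) faces away from the robot and the tile is standing free. I raise 1 cm and topple it toward the robot with the far finger.

send_rows --pt "0 0 -1 0 1" --pt "0 -2 -1 0 1" --pt "0 -3.5 -1 0 1" --pt "0 -4 -1 0 1" --pt "0 -4.3 -1 0 1" --pt "0 -4.6 -1 0 1" --pt "0 -4.9 -1 0 1" --pt "0 -5.2 -1 0 1" --pt "0 -5.5 -1 0 1" --pt "0 -5.5 -1 0 1"

```text
time_s: 16.6
ee_pos: [0.3344, 0.3497, 0.0471]
orientation: [[-0.0, 1.0, -0.0], [1.0, 0.0, -0.0], [-0.0, -0.0, -1.0]]
contact_force: [-0.0, 0.8, 0.7]
opening: 0.995
gripper_force: 0.0
```

send_rows --pt "0 0 0 0 1" --pt "0 0 -8 0 1" --pt "0 0 -16 0 1" --pt "14 0 -20 0 1" --pt "14 0 -20 0 1" --pt "14 0 -20 0 1" --pt "14 0 -20 0 1"

```text
time_s: 17.48
ee_pos: [0.3349, 0.4918, 0.248]
orientation: [[-0.002, 1.0, 0.002], [1.0, 0.002, 0.002], [0.002, 0.002, -1.0]]
contact_force: [0.0, -0.2, -0.0]
opening: 1.001
gripper_force: 0.0
```

```bash
python3 -c "
from h import *
go(.39,.35,.05,0)
o=[]
for n in('scene','top'):
    s=viewer.snapshot(n);W=pts(s)
    k=(abs(W[...,0]-.36)<.12)&(abs(W[...,1]-.35)<.12)&(W[...,2]>.0045)&(W[...,2]<.06)
    k=cv2.morphologyEx(k.astype(np.uint8),cv2.MORPH_OPEN,np.ones((3,3)))>0
    p=W[k].astype(np.float32);print(n,len(p))
    if len(p)>9: print(cv2.minAreaRect(np.ascontiguousarray(p[:,:2])),np.percentile(p[:,2],[5,50,95]))
    o.append(cv2.resize(s['image'][190:390,400:600] if n=='scene' else s['image'][280:440,60:220],(390,390)))
cv2.imwrite('pics/fall.png',np.hstack(o))"
```

```text
shift cm [-14.23   5.44  19.78] turn 0.002 t 17.48 F [ 0.  -0.2 -0. ] pos [0.3349 0.4918 0.248 ] ya 0.1 j6 0.78 op 1.001 gf 0.0
scene 1314
((0.3622075021266937, 0.35209500789642334), (0.052642546594142914, 0.11019082367420197), 1.183326005935669) [0.0057909  0.00828492 0.01057299]
top 1717
((0.36002588272094727, 0.3526858389377594), (0.0485183410346508, 0.11066564917564392), 0.053633954375982285) [0.00632252 0.00910574 0.01168829]
```

View pics/fall.png

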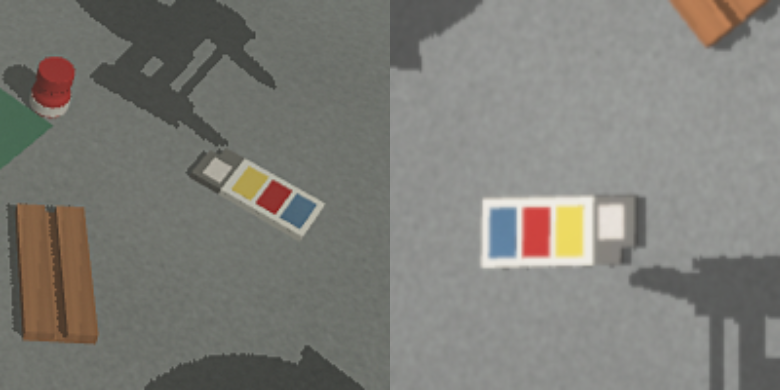

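The tile lies flat at (0.361, 0.352) with the label up, the frosted end to the robot's right and the long side along y. I regrasp across its 48 mm width.

send_rows --pt "-14 2.6 0 0 1" --pt "-14 2.6 0 0 1" --pt "-14 2.6 6 0 1" --pt "-14 2.6 12 0 1" --pt "-14 2.6 17 0 1" --pt "-14 2.6 20 0 1" --pt "-14 2.6 20.5 0 1" --pt "-14 2.6 20.5 0 1"

```text
time_s: 18.58
ee_pos: [0.3607, 0.3491, 0.0425]
orientation: [[0.001, 1.0, -0.0], [1.0, -0.001, -0.0], [-0.0, -0.0, -1.0]]
contact_force: [-0.4, -0.1, -0.0]
opening: 0.999
gripper_force: 0.0
```

```bash
python3 -c "
from h import *
go(.361,.3525,.016,0)"
```

```text
shift cm [0.34 0.03 2.65] turn -0.001 t 18.57 F [-0.4 -0.1 -0. ] pos [0.3607 0.3491 0.0425] ya -0.0 j6 0.55 op 0.999 gf 0.0
```

send_rows --pt "0.3 0 1.2 0 1" --pt "0.3 0 2 0 1" --pt "0.3 0 2.4 0 1" --pt "0.3 0 2.6 0 1" --pt "0.3 0 2.6 0 1"

```text
time_s: 19.2
ee_pos: [0.3607, 0.3528, 0.0161]
orientation: [[-0.0, 1.0, -0.0], [1.0, 0.0, -0.0], [-0.0, -0.0, -1.0]]
contact_force: [-0.2, 0.1, -0.3]
opening: 1.001
gripper_force: 0.0
```

```bash
python3 -c "
from h import *
go(.361,.3525,.016,0)"
```

```text
shift cm [-0.03  0.03  0.01] turn 0.0 t 19.2 F [-0.2  0.1 -0.3] pos [0.3607 0.3528 0.0161] ya 0.0 j6 0.55 op 1.001 gf 0.0
```

send_rows --pt "0 0 0 0 0.3" --pt "0 0 0 0 0.3" --pt "0 0 0 0 0.3" --pt "0 0 0 0 0.3" --pt "0 0 0 0 0.3" --pt "0 0 0 0 0.3" --pt "0 0 0 0 0.3" --pt "0 0 0 0 0.3" --pt "0 0 0 0 0.3" --force 30

```text
time_s: 20.32
ee_pos: [0.3607, 0.3528, 0.0162]
orientation: [[-0.0, 1.0, 0.0], [1.0, 0.0, -0.0], [-0.0, 0.0, -1.0]]
contact_force: [-0.6, 0.6, 0.1]
opening: 0.503
gripper_force: 30.0
```

send_rows --pt "0 0 -1 0 0.3" --pt "0 0 -3 0 0.3" --pt "0 0 -6 0 0.3" --pt "0 0 -10 0 0.3" --pt "0 0 -14 0 0.3" --pt "0 0 -18 0 0.3" --pt "0 0 -19 0 0.3" --pt "0 0 -19 0 0.3"

```text
time_s: 21.32
ee_pos: [0.3606, 0.3527, 0.2062]
orientation: [[-0.0, 1.0, 0.001], [1.0, 0.0, 0.0], [0.0, 0.001, -1.0]]
contact_force: [0.1, 0.4, -1.8]
opening: 0.51
gripper_force: 30.0
```

```bash
python3 -c "
from h import *
plate();go(.5255,.032,.21,0)"
```

```text
plate 1764 [0.5255 0.0317] r 0.0734 err [ 0.0015 -0.0038]
shift cm [-32.04  16.55  -0.48] turn 0.0 t 21.38 F [-0.5 -0.6 -2. ] pos [0.36   0.3524 0.2051] ya 0.0 j6 0.55 op 0.51 gf 30.0
```

Held at 47 mm. I carry it smoothly to above the plate.

send_rows --pt "-2 1 0 0 0.3" --pt "-5 2.6 0 0 0.3" --pt "-9 4.6 0 0 0.3" --pt "-13 6.7 0 0 0.3" --pt "-17 8.8 0 0 0.3" --pt "-21 10.8 0 0 0.3" --pt "-25 12.9 0 0 0.3" --pt "-28 14.4 0 0 0.3" --pt "-30.5 15.7 0 0 0.3" --pt "-32 16.5 0 0 0.3" --pt "-32 16.5 0 0 0.3" --pt "-32 16.5 0 0 0.3"

```text
time_s: 22.88
ee_pos: [0.5249, 0.0336, 0.2056]
orientation: [[-0.0, 1.0, -0.002], [1.0, 0.0, 0.001], [0.001, -0.002, -1.0]]
contact_force: [-1.1, -0.9, -0.7]
opening: 0.511
gripper_force: 30.0
```

send_rows --pt "0 0 0 0 0.3" --pt "0 0 0 0 0.3" --pt "0 0 0 0 0.3" --pt "0 0 0 0 0.3"

```text
time_s: 23.38
ee_pos: [0.5257, 0.033, 0.2063]
orientation: [[-0.0, 1.0, 0.0], [1.0, 0.0, -0.0], [-0.0, 0.0, -1.0]]
contact_force: [-0.7, -0.4, -1.1]
opening: 0.507
gripper_force: 30.0
```

```bash
python3 -c "
from h import *
go(.5255,.032,.21,0)
s=viewer.snapshot('scene');cv2.imwrite('pics/end.png',s['image'])"
```

```text
shift cm [-0.1  -0.02 -0.37] turn 0.0 t 23.38 F [-0.7 -0.4 -1.1] pos [0.5257 0.033  0.2063] ya 0.0 j6 -0.15 op 0.507 gf 30.0
```

View pics/end.png

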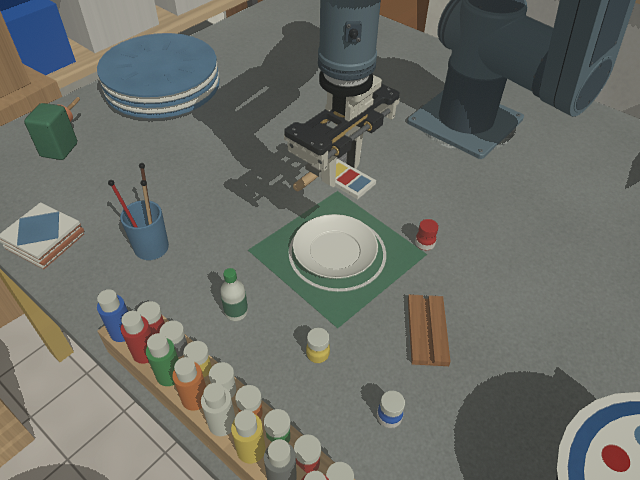

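The plate is centred at px (336,246). The tile is held level above it at px (352,178), label up and frosted end right, and nothing else has moved.

```bash
python3 -c "
from bench import robot
print(robot.sign_off())"
```

```text
the job is handed in; nothing more can be done
None
```

I handed the job in at about 23 s: the plate is about 4 mm off the ring's centre, and the tile is held still about 20 cm above it, label up and frosted end to the robot's right. The hand-in call returned no verdict.

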